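# Turn the leaf of a plating-guide stand

## Task

Turn the top leaf of the plating-guide stand, the one with the green tab, gently over the spine so that it lies flat on the left side, on top of the red-tabbed leaf. Only push the leaf with the fingers, without pinching it, and do not lift or shove the stand. Leave the blue and red leaves lying and the things round about where they are.

Things in the scene. Friction and masses are not known exactly. Their poses are not given: they have to be found in the camera images.
- stand: Loose dark steel stand, 1.8 kg: foot plate 160 (x) x 200 (y) x 8 mm, two inner cheeks, flat deck 140 (x) x 196 (y) mm, 64 to 72 mm above the worktop. Origin: centre of the foot's underside; z up; its -x side faces the robot's right (yaw 1.57 +-0.3). Green leaf on blue leaf on the right (-x) half, red leaf on the left (+x) half. The space under the tabs, outside deck and foot, is free.
- green_card: Leaf to turn, 70 g: rigid white plate 3 mm thick, 190 mm along the spine, free edge 86 mm from it, with a green tab 45 mm wide that ends 108 mm from the spine (38 mm beyond the deck). Origin: middle of tab and thickness, 97 mm from the spine, at stand y = +65 mm (nearer the robot). Lying right, its axes are parallel to the stand's. At joint q it is at stand x = -97 cos q, z = 80 + 97 sin q mm.
- spine (a point): Middle of the spine (hinge axis of all three leaves, with three small steel rings), 80 mm above the origin of the stand; the axis runs along the stand's y axis, whose +y end points to the robot.
- green_leaf (a joint): Hinge of the green leaf, rad: 0 = flat on the right side, 1.57 = upright, 3.14 = flat on the left side (stops at 0 and 3.14). Friction of about 0.055 N m holds the leaf wherever it is left, so it does not fall and has to be pushed all the way. It starts slightly raised, at 0.05 to 0.3.
- blue_card: Like the green leaf, but with a blue tab at y = -65 mm of the stand; lies 4 mm below the green leaf on the right side. Origin: middle of its tab. It stays where it is.
- blue_leaf (a joint): Hinge of the blue-tabbed leaf, rad: 0 = flat on the right side (where it stays), grows as it is raised.
- red_card: Like the green leaf, but with a red tab at y = 0 of the stand; lies on the left side, its middle plane 76 mm above the worktop. Origin: middle of its tab. It stays where it is.
- red_leaf (a joint): Hinge of the red-tabbed leaf, rad: 0 = flat on the left side (where it stays), grows as it is raised.
- timer: Bystander: white round kitchen timer with red knob, 62 x 62 x 46 mm, to the left of the stand. Origin: centre of underside.
- ramekin: Bystander: small white ramekin, 69 mm across, 38 mm high, to the left of the stand. Origin: centre of underside.
- box_clip: Bystander: blue bag clip, 110 x 11 x 12 mm, lying to the right of the stand. Origin: centre of underside.
- peeler: Bystander: black-handled peeler, 170 x 25 x 18 mm, lying at the front right. Origin: centre of underside.
- scissors: Bystander: scissors with dark blue handles, 206 x 84 x 11 mm, lying on the left. Origin: centre of underside.

How it is judged:
By the outcome, as a careful person would: the job done as asked, in the order asked, and still so for the second after the job is handed in, with the robot touching nothing.
It also fails if it takes over 45 s, if anything falls off the work surface, if the arm or the gripper's body presses on something with over 40 N, if the wrist force passes 120 N, or if a joint passes its speed limit or range.

## Robot

A 6-joint arm with a two-finger parallel gripper is mounted at the origin on a cart in front of the work surface, level with it; the furniture and walls round the work are solid. World frame = base frame: x ahead of the robot, y to its left, z up, the work surface at z = 0. Lengths are in m, angles in rad, forces in N, time in s.
With the tool pointing down it reaches from about 0.4 to 0.825 m from the base axis. Payload 7 kg.
Tool frame: the origin (TCP) lies on the mounting face of the last link; the fingertips stand 178 mm ahead of it and the grasp point (between the pads) lies 159 mm ahead of it; z points along the fingers, y is the direction in which the jaws open and shut (so a half turn about z gives the same grasp; the last joint's range is limited). The gripper opens to 88 mm and grips with 3 to 60 N. Pads are 19 mm wide; open, the fingers measure 130 mm over their backs; the gripper's body (78 mm by 193 mm) begins 47 mm behind the grasp point.
Start: joints at [-1.002, 0.359, 0.012, 0, -1.224, -0.288], TCP at [0.187, -0.649, 0.405] pointing down, gripper open.
Joint ranges: [-3.07, 3.07], [-1.43, 2.12], [-1.02, 1.25], [-3.03, 1.67], [-3.05, -0], [-3.03, 3.03]. Speed limits (rad/s): [2.39, 2.39, 3.01, 3.14, 3.14, 3.14].

## Interface

Orientations are given as [roll, pitch, yaw] about the fixed x, y, z axes, in that order (R = Rz(yaw) Ry(pitch) Rx(roll)).
In Python, from station import * gives the robot as it stands.
- The arm moves only by the tool arm_command, never from a script. Its argument "targets" is a list of rows, each a list of 3 entries, a list of its own where there are three numbers: the turn, a rotation vector about the world's x, y, z in rad, then the shift along the world's x, y, z in mm, then the closure, from 0 (fully open) to 1 (shut). In form: [[[wx, wy, wz], [tx, ty, tz], fingers], ...]. A call has 1 to 8 rows; each row shifts and turns the commanded pose from where the row before left it; what a row does not reach is not made up. A row lasts 1/10 s, in which the tool goes at most 50 mm and 8.59 degrees, less where a joint would pass 70% of its speed; a pose out of reach is approached as far as the arm can. A call with a gripper value outside its range is refused whole. The fingers move at their own pace and stop on an object; "squeeze" is the grip in N (left out, the last holds). Time passes only in rows, so rows that do not move let the fingers close. It gives the time, the measured TCP pose, the force and the opening at its end, in the units of the state.
- get_state(): the state, without advancing time (a new reading comes with each control period).
- grab_frame(name): name is "scene" or "top" or "wrist"; returns (picture, depth): 400x640x3 uint8, red, green, blue; 400x640 float32, m along the optical axis (not along the pixel's ray), 0 where there is no reading.
- camera_params(name): a dict with "mtx" (3x3 intrinsics, pixels), "eye" and "orientation" of the camera in the world. Camera axes: x right, y down, z forward; pixel columns grow to the right and rows downward; lengths in m; the calibration is good to about 2 mm. A picture is of the moment at which its call begins: read the wrist's pose just before it. camera_params takes no time and is no camera call; for the wrist camera it gives the pose at the moment of the call.
- job_done(): hands the job in, once; it reports no verdict.
The state is a dict: "t": time; "q": joint angles; "qd": joint speeds; "joint_efforts": joint torques, N m; "eef_pos": TCP position; "ee_rot": TCP orientation; "force": force on the tool from outside, world axes, zero at the start; "moment": the same for the moment, N m; "width": finger opening in m.
Only numpy, scipy, OpenCV 4.12 (cv2) and the standard library are available. Lean on these libraries where they do the work, as an engineer would, in place of code of your own. Each camera call takes 0.05 s, during which the arm holds its last target.

## Working session

There is one attempt and no reset: what is moved stays moved. The work goes in short steps, Python scripts to look and compute and a tool call to move; the robot and the scene stay as the last step left them, time stands still between calls to the robot, and variables do not carry over. Pictures are saved under pics/ and viewed, and the job is handed in when it is done.

Besides the shell and the picture viewer there is one more tool, called after "Emit:" as name(argument=value, ...) on one line, values as JSON. arm_command: Moves the arm, as the interface text tells. Its arguments: {"type":"object","properties":{"targets":{"type":"array"},"squeeze":{"type":"number"}},"required":["targets"]}

```bash
ls; mkdir -p pics; python3 - <<'E'
from station import *
import cv2,numpy as np
print(get_state())
for n in ["scene","top"]:
    p,d=grab_frame(n); cv2.imwrite(f"pics/{n}0.png",p[:,:,::-1]); np.save(f"pics/{n}0.npy",d); np.save(f"pics/{n}0rgb.npy",p)
    print(n,camera_params(n))
E
```

```text
pics
{'t': 0.0, 'q': array([-1.00191290e+00,  3.59407518e-01,  1.10701172e-02, -3.50079758e-04,
       -1.22407405e+00, -2.88120041e-01]), 'qd': array([ 5.03092162e-05,  2.76486129e-03,  4.00780134e-04,  1.40970351e-03,
        1.03998497e-04, -1.29112770e-03]), 'joint_efforts': array([ 1.62617314e-03, -5.82720315e+01,  2.93067920e+01,  6.99747339e+00,
        6.91502384e-03, -1.48123891e-04]), 'eef_pos': array([ 0.18699992, -0.64838974,  0.403714  ]), 'ee_rot': array([ 3.13995059e+00, -1.43452047e-04, -2.86094838e+00]), 'force': array([-0.44431918, -1.01949239,  0.11517988]), 'moment': array([ 0.00468725, -0.01063716,  0.03456681]), 'width': 0.08785614052408966}
scene {'mtx': array([[379.57778934,   0.        , 316.01124095],
       [  0.        , 379.57778934, 200.82885049],
       [  0.        ,   0.        ,   1.        ]]), 'eye': array([-0.00241738,  0.56061531,  0.74717291]), 'orientation': array([-2.28982771,  0.00824283, -2.35408212])}
top {'mtx': array([[375.8185609 ,   0.        , 321.2995201 ],
       [  0.        , 375.8185609 , 201.31444226],
       [  0.        ,   0.        ,   1.        ]]), 'eye': array([0.47507979, 0.01348492, 1.42800574]), 'orientation': array([-3.07493467, -0.01496234, -1.58544345])}
```

View pics/scene0.png

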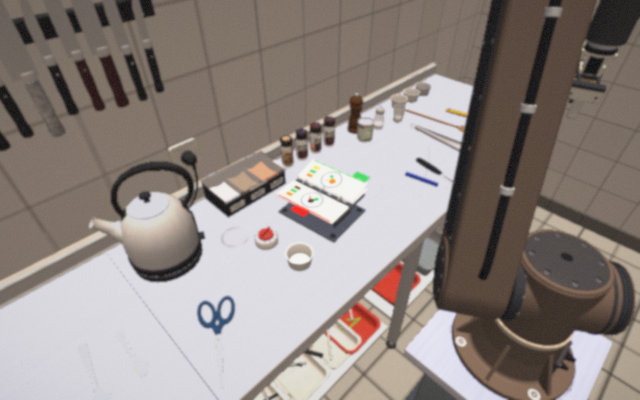

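View pics/top0.png

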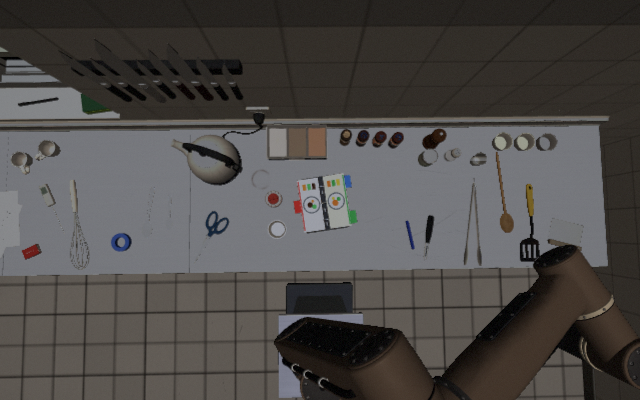

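The scene view shows the stand at about (325,195). In the top view the stand is at (325,203), with the green tab at (352,216), blue at (348,181) and red at (297,207). The timer and ramekin are to its left, and the clip and peeler to its right.

```bash
cat > h.py <<'E'
import numpy as np,cv2
from scipy.spatial.transform import Rotation as Ro
def cam(c): return c["mtx"],np.array(c["eye"]),Ro.from_euler("xyz",c["orientation"]).as_matrix()
def ray(c,u,v):
    K,e,R=cam(c); d=R@np.linalg.solve(K,np.array([u,v,1.])); return e,d
def onz(c,u,v,z):
    e,d=ray(c,u,v); return e+d*(z-e[2])/d[2]
def ondep(c,u,v,dep):
    e,d=ray(c,u,v); return e+d*dep
def cloud(c,dep,mask):
    v,u=np.nonzero(mask&(dep>0)); K,e,R=cam(c); z=dep[v,u]
    p=np.stack([(u-K[0,2])/K[0,0]*z,(v-K[1,2])/K[1,1]*z,z],1); return e+p@R.T,u,v
def masks(rgb):
    h=cv2.cvtColor(rgb,cv2.COLOR_RGB2HSV); H,S,V=h[...,0],h[...,1],h[...,2]
    return {"green":(H>45)&(H<85)&(S>130)&(V>60),"blue":(H>100)&(H<130)&(S>130)&(V>60),"red":((H<8)|(H>172))&(S>150)&(V>80)}
E
python3 - <<'E'
from station import *
from h import *
for n in ["top","scene"]:
    c=camera_params(n); rgb=np.load(f"pics/{n}0rgb.npy"); d=np.load(f"pics/{n}0.npy")
    for k,m in masks(rgb).items():
        N,L,st,ce=cv2.connectedComponentsWithStats(m.astype(np.uint8))
        for i in range(1,N):
            if st[i,4]>=12:
                P,u,v=cloud(c,d,L==i)
                if len(P)and abs(np.median(P[:,1]))<.35 and .2<np.median(P[:,0])<.75: print(n,k,ce[i].round(1),st[i,4],np.median(P,0).round(3),P.min(0).round(3),P.max(0).round(3))
p=np.load("pics/top0rgb.npy")[150:270,250:450]
cv2.imwrite("pics/topcrop.png",cv2.resize(p[:,:,::-1],None,fx=4,fy=4))
E
```

```text
top green [352.4 216.5] 66 [ 0.508 -0.116  0.101] [ 0.489 -0.129  0.095] [ 0.528 -0.104  0.106]
top blue [347.3 181.1] 62 [ 0.637 -0.103  0.077] [ 0.616 -0.113  0.071] [ 0.659 -0.091  0.085]
top blue [409.6 234.6] 63 [ 0.438 -0.34   0.011] [ 0.388 -0.352 -0.   ] [ 0.49  -0.328  0.016]
top red [272.6 198.2] 74 [0.582 0.171 0.035] [0.564 0.155 0.027] [0.598 0.19  0.05 ]
top red [297.1 206.4] 73 [0.547 0.079 0.077] [0.527 0.065 0.072] [0.568 0.09  0.083]
scene green [360.3 176.4] 59 [ 0.51  -0.116  0.101] [ 0.492 -0.126  0.098] [ 0.527 -0.106  0.106]
scene blue [422.3 179.1] 43 [ 0.432 -0.34   0.008] [ 0.391 -0.35   0.005] [ 0.486 -0.33   0.014]
scene red [299.6 210.4] 114 [0.549 0.079 0.078] [0.524 0.033 0.007] [0.631 0.093 0.08 ]
scene red [265.4 233.9] 97 [0.577 0.177 0.037] [0.563 0.159 0.031] [0.595 0.192 0.049]
scene red [389.3 284.4] 559 [ 0.478 -0.33  -0.575] [ 0.399 -0.427 -0.583] [ 0.518 -0.244 -0.523]
scene red [364.4 322. ] 584 [ 0.43 -0.13 -0.57] [ 0.373 -0.15  -0.586] [ 0.511 -0.032 -0.522]
scene red [345.9 318. ] 53 [ 0.505 -0.088 -0.576] [ 0.473 -0.111 -0.582] [ 0.517 -0.073 -0.569]
scene red [349.7 351.3] 15 [ 0.383  0.026 -0.529] [ 0.374  0.008 -0.534] [ 0.402  0.032 -0.523]
```

View pics/topcrop.png

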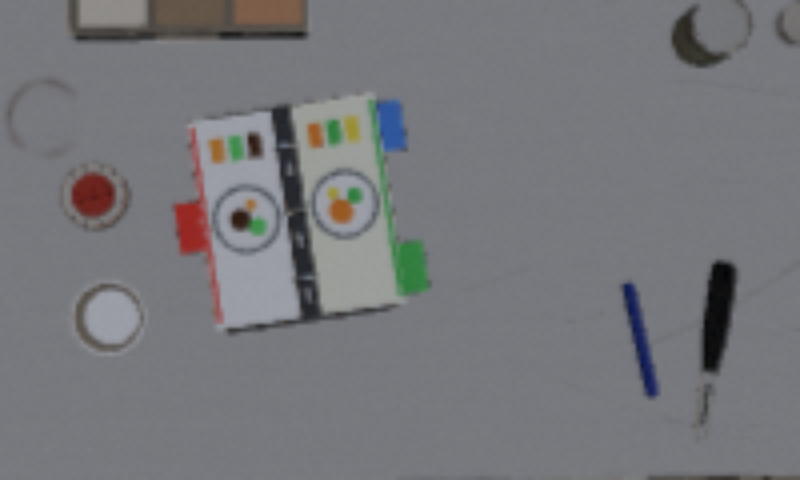

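```bash
python3 - <<'E'
from station import *
from h import *
from scipy.optimize import least_squares
c=camera_params("top"); rgb=np.load("pics/top0rgb.npy"); d=np.load("pics/top0.npy")
# single-view ray onto planes at known heights
g=onz(c,352.4,216.5,.101);b=onz(c,347.3,181.1,.0775);r=onz(c,297.1,206.4,.0775)
print(g.round(4),b.round(4),r.round(4))
S=np.array([[-94.7,65],[-97,-65],[97,0]])/1000; W=np.array([g[:2],b[:2],r[:2]])
f=lambda p:(np.array([[np.cos(p[2]),-np.sin(p[2])],[np.sin(p[2]),np.cos(p[2])]])@S.T).T+p[:2]-W
s=least_squares(lambda p:f(p).ravel(),[.55,0,1.57]); print("stand",s.x.round(4)); print((f(s.x)*1e3).round(1))
x,y,yaw=s.x; ex=np.array([np.cos(yaw),np.sin(yaw)]);ey=np.array([-np.sin(yaw),np.cos(yaw)])
print("ex",ex,"ey",ey)
for n in ["top","scene"]:
    c=camera_params(n); d=np.load(f"pics/{n}0.npy"); P,u,v=cloud(c,d,np.ones_like(d,bool))
    q=P[:,:2]-s.x[:2]; a=q@ex; e=q@ey
    for lo in range(-110,110,20):
        m=(a>lo/1e3)&(a<(lo+20)/1e3)&(abs(e)<.09)&(P[:,2]>.05)
        print(n,lo,m.sum(),np.median(P[m,2]).round(4) if m.any() else None, end=' | ')
    m=(abs(e-.065)<.02)&(a<-.088)&(a>-.12)&(P[:,2]>.05); print("\ntab",m.sum(),np.median(P[m],0).round(4))
E
```

```text
[ 0.5081 -0.1168  0.101 ] [ 0.637  -0.1032  0.0775] [0.5478 0.0792 0.0775]
stand [ 0.5603 -0.0156  1.6989]
[[-0.2 -1. ]
 [ 0.2 -0.3]
 [ 0.1  1.4]]
ex [-0.12773278  0.99180862] ey [-0.99180862 -0.12773278]
top -110 125 0.0834 | top -90 242 0.0976 | top -70 286 0.0933 | top -50 286 0.0892 | top -30 285 0.0852 | top -10 277 0.0724 | top 10 275 0.077 | top 30 273 0.0771 | top 50 277 0.0775 | top 70 220 0.0763 | top 90 59 0.0778 | 
tab 60 [ 0.508  -0.1193  0.1018]
scene -110 74 0.1026 | scene -90 274 0.0983 | scene -70 352 0.0949 | scene -50 352 0.0902 | scene -30 460 0.0852 | scene -10 283 0.0736 | scene 10 312 0.078 | scene 30 322 0.0779 | scene 50 341 0.0779 | scene 70 301 0.0778 | scene 90 85 0.0777 | 
tab 77 [ 0.5082 -0.1201  0.1021]
```

Emit:
arm_command(targets=[[[0,0,0.1],[20,15,0],1],[[0,0,0.14],[35,25,0],1],[[0,0,0.14],[35,25,0],1],[[0,0,0.14],[35,25,0],1],[[0,0,0.14],[35,25,0],1],[[0,0,0.14],[35,25,0],1],[[0,0,0.14],[35,25,0],1],[[0,0,0.14],[35,25,0],1]], squeeze=10)

```text
t: 0.9
eef_pos: [0.4532, -0.4572, 0.4044]
ee_rot: [3.141, 0.0, -1.775]
force: [-0.2, -1.0, 0.4]
width: 0.0287
```

Emit:
arm_command(targets=[[[0,0,0.12],[35,25,0],1],[[0,0,0.12],[25,25,0],1],[[0,0,0.08],[15,5,0],1],[[0.12,0.015,0],[0,0,0],1],[[0.12,0.015,0],[0,0,0],1],[[0.12,0.015,0],[0,0,0],1],[[0.12,0.015,0],[0,0,0],1],[[0,0,0],[0,0,0],1]])

```text
t: 1.7
eef_pos: [0.5271, -0.4049, 0.4028]
ee_rot: [3.132, 0.488, -1.466]
force: [0.0, -0.6, -0.2]
width: 0.0008
```

```bash
cat >> h.py <<'E'
O=np.array([.5603,-.0156,0]); YAW=1.699
RS=Ro.from_euler("z",YAW).as_matrix()
def rep(s):
    R=Ro.from_euler("xyz",s["ee_rot"]).as_matrix(); tip=s["eef_pos"]+.178*R[:,2]
    print("t",round(s["t"],2),"tcp",np.round(s["eef_pos"],4),"tipS",np.round(1e3*RS.T@(tip-O),1),"zS",np.round(RS.T@R[:,2],3),"yS",np.round(RS.T@R[:,1],3),"F",np.round(s["force"],2),"q",np.round(s["q"],2),"w",round(s["width"],4))
E
python3 - <<'E'
from station import *
from h import *
rep(get_state())
E
```

```text
t 1.7 tcp [ 0.5271 -0.4049  0.4028] tipS [-298.4   82.5  245.6] zS [ 0.469 -0.001 -0.883] yS [0.019 1.    0.008] F [ 0.04 -0.56 -0.17] q [-0.5   0.46  0.28 -0.39 -1.68  0.62] w 0.0008
```

Emit:
arm_command(targets=[[[0.11,0.014,0.02],[0,0,-20],1],[[0.11,0.014,0],[0,0,-30],1],[[0.11,0.014,0],[0,0,-30],1],[[0.11,0.014,0],[0,0,-30],1],[[0.11,0.014,0],[0,0,-20],1],[[0,0,0],[0,0,0],1]])

```text
t: 2.3
eef_pos: [0.5259, -0.4034, 0.2687]
ee_rot: [3.118, 1.044, -1.459]
force: [0.0, -0.9, -1.2]
width: 0.0005
```

```bash
python3 - <<'E'
from station import *
from h import *
rep(get_state())
E
```

```text
t 2.3 tcp [ 0.5259 -0.4034  0.2687] tipS [-226.3   85.5  179.2] zS [ 0.865  0.01  -0.502] yS [-0.004  1.     0.012] F [ 0.02 -0.86 -1.18] q [-0.63  0.71  0.35 -0.74 -1.97  0.74] w 0.0005
```

Emit:
arm_command(targets=[[[0,0,0],[2,10,-20],1],[[0,0,0],[3,20,-30],1],[[0,0,0],[3,20,-30],1],[[0,0,0],[3,18,-15],1],[[0,0,0],[0,10,-6],1],[[0,0,0],[0,0,0],1]])

```text
t: 2.9
eef_pos: [0.5384, -0.3243, 0.1746]
ee_rot: [3.134, 1.035, -1.44]
force: [-0.1, -0.7, 0.9]
width: 0.0006
```

```bash
python3 - <<'E'
from station import *
from h import *
rep(get_state())
for n in ["scene","wrist","top"]:
    c=camera_params(n)
    p,d=grab_frame(n); np.savez("pics/%s1.npz"%n,p=p,d=d,**c)
    if n=="scene": p=cv2.resize(p[120:270,230:430],None,fx=4,fy=4,interpolation=cv2.INTER_CUBIC)
    if n=="top": p=cv2.resize(p[140:260,250:450],None,fx=4,fy=4,interpolation=cv2.INTER_CUBIC)
    cv2.imwrite(f"pics/{n}1.png",p[:,:,::-1])
E
```

```text
t 2.9 tcp [ 0.5384 -0.3243  0.1746] tipS [-150.4   62.9   83.7] zS [ 0.86   0.01  -0.511] yS [-0.009  1.     0.004] F [-0.07 -0.73  0.85] q [-0.53  0.76  0.19 -0.75 -1.75  0.83] w 0.0006
```

View pics/scene1.png

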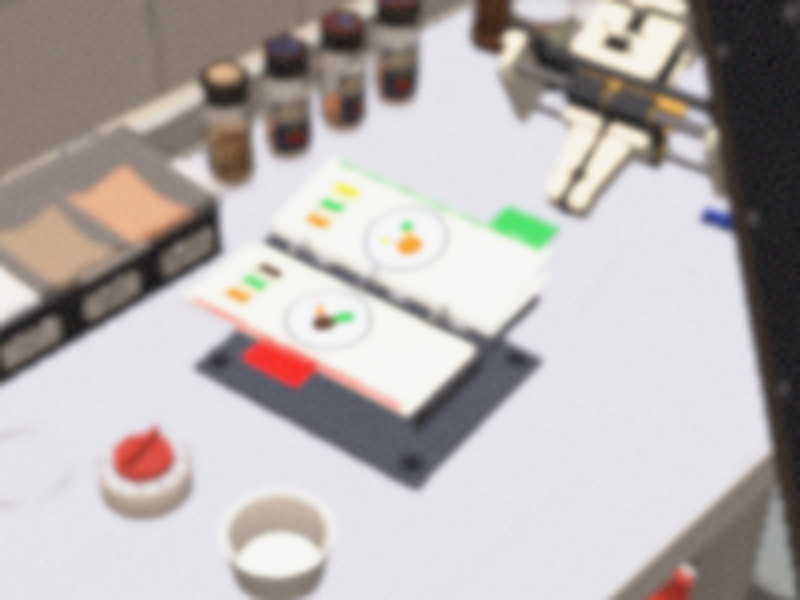

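View pics/wrist1.png

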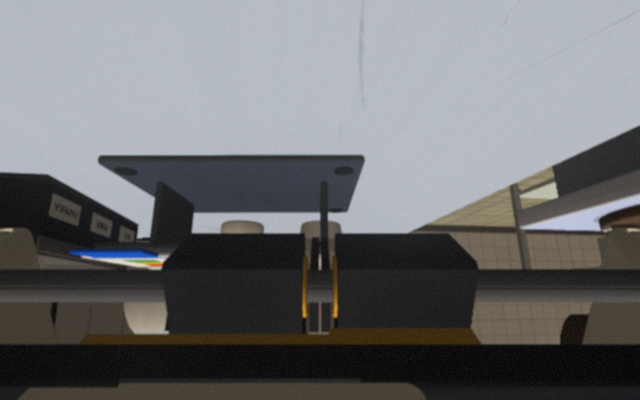

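View pics/top1.png

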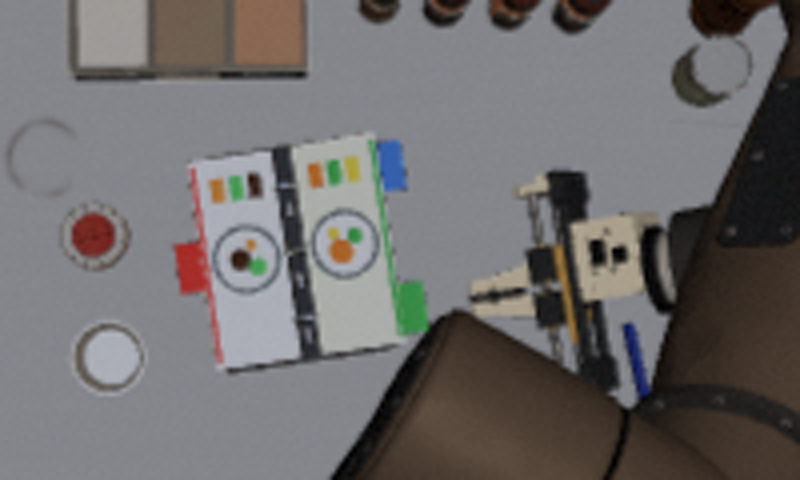

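The scene picture has the shut fingertips at crop (570,205), to the right of the green tab at (525,228). The top picture has them at (472,297), level with the tab at (412,307). I'll check the height by depth before inserting.

```bash
python3 - <<'E'
from h import *
for n in ["top","scene"]:
    z=np.load(f"pics/{n}1.npz"); c={k:z[k] for k in("mtx","eye","orientation")}
    P,u,v=cloud(c,z["d"],np.ones(z["d"].shape,bool)); S=1e3*(P-O)@RS
    m=(S[:,0]<-120)&(S[:,0]>-200)&(abs(S[:,1]-63)<30)&(S[:,2]>40)
    T=S[m]
    for lo in range(-170,-120,6):
        k=(T[:,0]>lo)&(T[:,0]<=lo+6)
        if k.any(): print(n,lo,k.sum(),T[k].min(0).round(0),T[k].max(0).round(0))
E
```

```text
top -170 18 [-170.   49.   92.] [-164.   81.  111.]
top -164 16 [-164.   51.   95.] [-158.   80.  106.]
top -158 17 [-158.   50.   91.] [-152.   79.  101.]
top -152 10 [-152.   53.   90.] [-148.   78.  100.]
scene -170 32 [-170.   48.   79.] [-164.   82.  110.]
scene -164 28 [-164.   48.   77.] [-158.   82.  107.]
scene -158 37 [-158.   49.   76.] [-152.   81.  106.]
scene -152 41 [-152.   49.   84.] [-147.   81.   99.]
```

Emit:
arm_command(targets=[[[0,0,0],[0,0,-10],1],[[0,0,0],[-1,8,0],1],[[0,0,0],[-2,15,0],1],[[0,0,0],[-2,15,0],1],[[0,0,0],[-2,10,0],1],[[0,0,0],[-1,5,0],1],[[0,0,0],[0,0,0],1]])

```text
t: 3.75
eef_pos: [0.5301, -0.2716, 0.1641]
ee_rot: [3.134, 1.038, -1.441]
force: [0.4, 0.4, 0.8]
width: 0.0008
```

```bash
cat > look.py <<'E'
import sys
from station import *
from h import *
t=sys.argv[1]
rep(get_state())
for n in sys.argv[2:]:
    c=camera_params(n)
    p,d=grab_frame(n); np.savez(f"pics/{n}{t}.npz",p=p,d=d,**c)
    P,u,v=cloud(c,d,masks(p)["green"]); S=1e3*(P-O)@RS
    m=(abs(S[:,1]-65)<24)&(abs(S[:,0])<115)&(S[:,2]>60)&(np.hypot(S[:,0],S[:,2]-80)>84)
    if m.sum()>5:
        M=np.median(S[m],0); print(n,"green",m.sum(),M.round(0),"q",np.median(np.arctan2(S[m][:,2]-80,-S[m][:,0])).round(3))
    for k in("blue","red"):
        P,u,v=cloud(c,d,masks(p)[k]); S=1e3*(P-O)@RS
        m=(abs(abs(S[:,0])-97)<20)&(abs(S[:,1])<95)&(S[:,2]>50)
        if m.sum()>5: print(n,k,m.sum(),np.median(S[m],0).round(1))
    if n=="scene": p=cv2.resize(p[120:270,230:430],None,fx=4,fy=4,interpolation=cv2.INTER_CUBIC)
    if n=="top": p=cv2.resize(p[140:260,250:450],None,fx=4,fy=4,interpolation=cv2.INTER_CUBIC)
    cv2.imwrite(f"pics/{n}{t}.png",p[:,:,::-1])
E
python3 look.py 2 scene
```

```text
t 3.75 tcp [ 0.5301 -0.2716  0.1641] tipS [-96.7  64.2  73.7] zS [ 0.861  0.009 -0.508] yS [-0.008  1.     0.004] F [0.43 0.41 0.81] q [-0.48  0.73  0.1  -0.78 -1.68  0.84] w 0.0008
scene green 57 [-93.  65. 102.] q 0.226
scene red 95 [98.   1.9 77.6]
```

View pics/scene2.png

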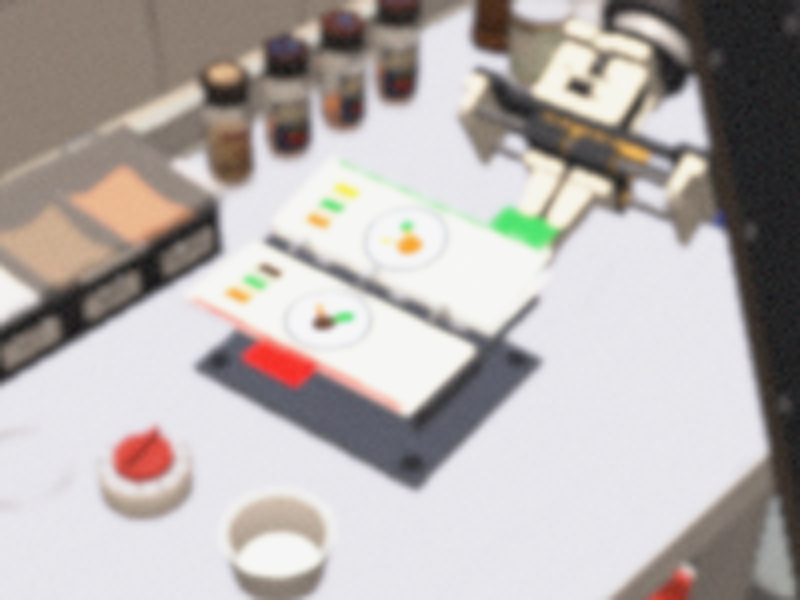

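```bash
cat > plan.py <<'E'
import sys
from h import *
def tip(q,a,rc=94,off=0):
    l=np.array([-np.cos(q),np.sin(q)]);n=np.array([-np.sin(q),-np.cos(q)])
    return rc*l+(1.5+off)*n+[0,80]-9.5*np.array([np.cos(a),np.sin(a)])
def tcp(t,a,y=65): # world mm
    S=np.array([t[0]-178*np.sin(a),y,t[1]+178*np.cos(a)]); return 1e3*O+RS@S
def plan(s,seq,y=65):
    """seq of (q,a[,rc,off]); print rounded deltas from measured state s"""
    R=Ro.from_euler("xyz",s["ee_rot"]).as_matrix(); zS=RS.T@R[:,2]; a0=np.arctan2(zS[0],-zS[2])
    p=1e3*np.array(s["eef_pos"]); a=a0
    for w in seq:
        t=tcp(tip(*w),w[1],y); d=np.round(t-p); da=round(w[1]-a,2); r=np.round(da*-RS[:,1],3)
        print(w,"rot",r,"shift",d); p=p+d; a=a+da
E
python3 - <<'E'
from station import *
from h import *
from plan import *
r=np.radians
s=get_state()
print(tip(r(30),r(60)))
plan(s,[(r(q),r(a)) for q,a in [(30,59.5),(35,60),(40,59),(45,57),(50,53),(55,49),(60,45),(65,41),(70,37),(75,32),(80,27),(85,22),(90,17)]])
E
```

```text
[-86.90638796 117.47372056]
(np.float64(0.5235987755982988), np.float64(1.038470904936626)) rot [ 0.  0. -0.] shift [-4. 10. 44.]
(np.float64(0.6108652381980153), np.float64(1.0471975511965976)) rot [ 0.01   0.001 -0.   ] shift [-0.  3.  5.]
(np.float64(0.6981317007977318), np.float64(1.0297442586766545)) rot [-0.02  -0.003  0.   ] shift [-1.  7. 10.]
(np.float64(0.7853981633974483), np.float64(0.9948376736367679)) rot [-0.03  -0.004  0.   ] shift [-1.  8. 11.]
(np.float64(0.8726646259971648), np.float64(0.9250245035569946)) rot [-0.069 -0.009  0.   ] shift [-2. 13. 17.]
(np.float64(0.9599310885968813), np.float64(0.8552113334772214)) rot [-0.069 -0.009  0.   ] shift [-1. 13. 15.]
(np.float64(1.0471975511965976), np.float64(0.7853981633974483)) rot [-0.069 -0.009  0.   ] shift [-2. 15. 14.]
(np.float64(1.1344640137963142), np.float64(0.7155849933176751)) rot [-0.069 -0.009  0.   ] shift [-2. 16. 13.]
(np.float64(1.2217304763960306), np.float64(0.6457718232379019)) rot [-0.069 -0.009  0.   ] shift [-2. 16. 11.]
(np.float64(1.3089969389957472), np.float64(0.5585053606381855)) rot [-0.089 -0.012  0.   ] shift [-3. 20. 12.]
(np.float64(1.3962634015954636), np.float64(0.47123889803846897)) rot [-0.089 -0.012  0.   ] shift [-3. 21. 11.]
(np.float64(1.4835298641951802), np.float64(0.3839724354387525)) rot [-0.079 -0.01   0.   ] shift [-2. 22.  8.]
(np.float64(1.5707963267948966), np.float64(0.29670597283903605)) rot [-0.089 -0.012  0.   ] shift [-3. 22.  6.]
```

First lift, straight up to about q=0.6.

Emit:
arm_command(targets=[[[0,0,0],[0,1,6],1],[[0,0,0],[-1,2,8],1],[[0,0,0],[-1,2,8],1],[[0,0,0],[-1,2,8],1],[[0,0,0],[-1,3,8],1],[[0.01,0,0],[0,3,8],1],[[-0.02,-0.003,0],[-1,7,8],1],[[0,0,0],[0,0,0],1]])

```text
t: 4.6
eef_pos: [0.5252, -0.2519, 0.2194]
ee_rot: [3.141, 1.026, -1.435]
force: [0.3, -0.6, 0.3]
width: 0.0009
```

```bash
python3 look.py 3 scene top
```

```text
t 4.6 tcp [ 0.5252 -0.2519  0.2194] tipS [-77.6  66.2 127.1] zS [ 0.855  0.007 -0.519] yS [-0.008  1.     0.   ] F [ 0.27 -0.63  0.26] q [-0.46  0.63  0.08 -0.8  -1.71  0.78] w 0.0009
scene green 83 [-74.  65. 141.] q 0.689
scene red 98 [97.8  1.6 77.8]
top green 53 [-75.  65. 142.] q 0.694
top blue 86 [-93.1 -63.2  77.3]
top red 70 [95.3  0.1 76.9]
```

View pics/scene3.png

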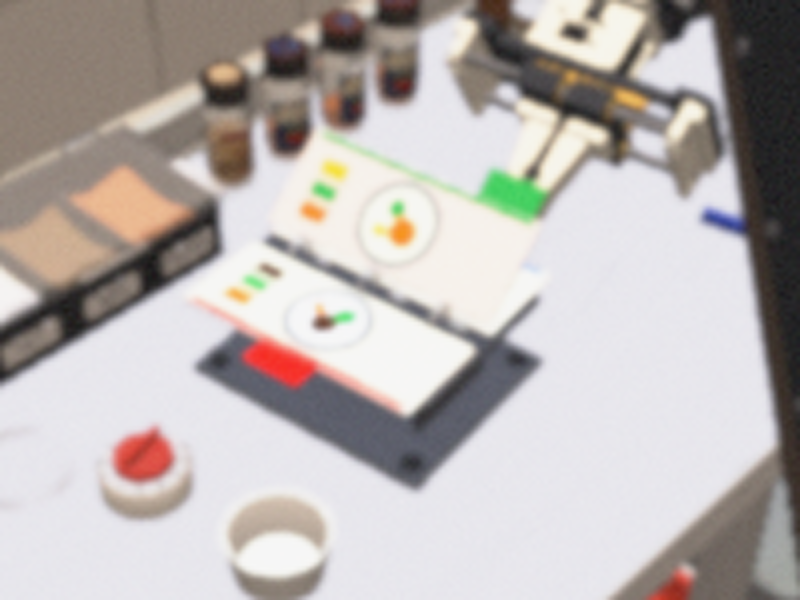

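The leaf follows the fingers. Its tab is at crop (512,195), q is about 0.69, and blue and red have not moved.

```bash
cat > run.py <<'E'
import sys
from station import *
from plan import *
r=np.radians
plan(get_state(),[(r(float(w.split(",")[0])),r(float(w.split(",")[1]))) for w in sys.argv[1:]])
E
python3 run.py 45,57 50,53 55,49 60,45 65,41 70,37 75,32
```

```text
(np.float64(0.7853981633974483), np.float64(0.9948376736367679)) rot [-0.03  -0.004  0.   ] shift [-1.  8. 16.]
(np.float64(0.8726646259971648), np.float64(0.9250245035569946)) rot [-0.069 -0.009  0.   ] shift [-1. 12. 16.]
(np.float64(0.9599310885968813), np.float64(0.8552113334772214)) rot [-0.069 -0.009  0.   ] shift [-2. 14. 15.]
(np.float64(1.0471975511965976), np.float64(0.7853981633974483)) rot [-0.069 -0.009  0.   ] shift [-2. 15. 15.]
(np.float64(1.1344640137963142), np.float64(0.7155849933176751)) rot [-0.069 -0.009  0.   ] shift [-2. 16. 12.]
(np.float64(1.2217304763960306), np.float64(0.6457718232379019)) rot [-0.069 -0.009  0.   ] shift [-2. 16. 12.]
(np.float64(1.3089969389957472), np.float64(0.5585053606381855)) rot [-0.089 -0.012  0.   ] shift [-3. 20. 12.]
```

Emit:
arm_command(targets=[[[-0.03,-0.004,0],[-1,8,14],1],[[-0.07,-0.009,0],[-1,12,16],1],[[-0.07,-0.009,0],[-2,14,15],1],[[-0.07,-0.009,0],[-2,15,15],1],[[-0.07,-0.009,0],[-2,16,12],1],[[-0.07,-0.009,0],[-2,16,12],1],[[-0.09,-0.012,0],[-3,20,12],1],[[0,0,0],[0,0,0],1]])

```text
t: 5.5
eef_pos: [0.512, -0.1494, 0.3161]
ee_rot: [3.141, 0.55, -1.435]
force: [1.1, -0.8, -0.4]
width: 0.0005
```

```bash
python3 look.py 4 scene;python3 run.py 80,27 85,22 90,18 95,14 100,10 105,6 110,2
```

```text
t 5.5 tcp [ 0.512  -0.1494  0.3161] tipS [-33.4  65.9 164.3] zS [ 0.523  0.005 -0.852] yS [-0.008  1.     0.001] F [ 1.11 -0.79 -0.41] q [-0.16  0.31 -0.13 -0.54 -1.35  0.48] w 0.0005
scene green 72 [-23.  64. 173.] q 1.323
scene red 98 [97.5  1.3 77.6]
(np.float64(1.3962634015954636), np.float64(0.47123889803846897)) rot [-0.079 -0.01   0.   ] shift [-2. 20. 12.]
(np.float64(1.4835298641951802), np.float64(0.3839724354387525)) rot [-0.089 -0.012  0.   ] shift [-3. 22.  8.]
(np.float64(1.5707963267948966), np.float64(0.3141592653589793)) rot [-0.069 -0.009  0.   ] shift [-3. 19.  5.]
(np.float64(1.6580627893946132), np.float64(0.24434609527920614)) rot [-0.069 -0.009  0.   ] shift [-2. 20.  4.]
(np.float64(1.7453292519943295), np.float64(0.17453292519943295)) rot [-0.069 -0.009  0.   ] shift [-3. 20.  3.]
(np.float64(1.8325957145940461), np.float64(0.10471975511965978)) rot [-0.069 -0.009  0.   ] shift [-2. 20.  0.]
(np.float64(1.9198621771937625), np.float64(0.03490658503988659)) rot [-0.069 -0.009  0.   ] shift [-3. 20. -1.]
```

View pics/scene4.png

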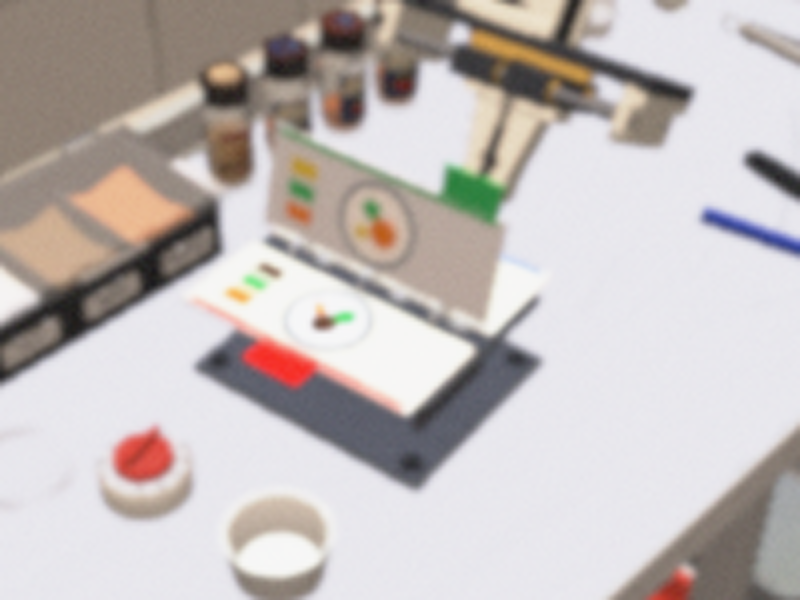

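The leaf is at q≈1.32, with its tab at crop (472,195) and the fingers behind it. I'll keep going past upright.

Emit:
arm_command(targets=[[[-0.08,-0.01,0],[-2,18,12],1],[[-0.09,-0.012,0],[-3,22,8],1],[[-0.07,-0.009,0],[-3,19,5],1],[[-0.07,-0.009,0],[-2,20,4],1],[[-0.07,-0.009,0],[-3,20,3],1],[[-0.07,-0.009,0],[-2,20,0],1],[[-0.07,-0.009,0],[-3,20,-1],1],[[0,0,0],[0,0,0],1]])

```text
t: 6.35
eef_pos: [0.4934, -0.0113, 0.3434]
ee_rot: [3.131, 0.028, -1.439]
force: [-1.6, -0.8, -0.4]
width: 0.0008
```

```bash
python3 look.py 5 scene;python3 run.py 115,0 120,0 125,0 130,0 135,0 140,0 145,0
```

```text
t 6.35 tcp [ 0.4934 -0.0113  0.3434] tipS [ 17.7  67.6 165.5] zS [ 0.027  0.01  -1.   ] yS [-0.004  1.     0.01 ] F [-1.59 -0.84 -0.42] q [ 0.36  0.12 -0.45 -0.03 -1.01 -0.21] w 0.0008
scene green 28 [ 33.  67. 171.] q 1.913
scene blue 44 [-93.4 -65.2  77.5]
scene red 104 [97.   2.3 77.7]
(np.float64(2.007128639793479), np.float64(0.0)) rot [-0.03  -0.004  0.   ] shift [-1. 17.  0.]
(np.float64(2.0943951023931953), np.float64(0.0)) rot [ 0.  0. -0.] shift [-1.  7. -3.]
(np.float64(2.181661564992912), np.float64(0.0)) rot [ 0.  0. -0.] shift [-1.  7. -5.]
(np.float64(2.2689280275926285), np.float64(0.0)) rot [ 0.  0. -0.] shift [-1.  6. -5.]
(np.float64(2.356194490192345), np.float64(0.0)) rot [ 0.  0. -0.] shift [-1.  6. -5.]
(np.float64(2.443460952792061), np.float64(0.0)) rot [ 0.  0. -0.] shift [-1.  6. -6.]
(np.float64(2.530727415391778), np.float64(0.0)) rot [ 0.  0. -0.] shift [-0.  5. -6.]
```

View pics/scene5.png

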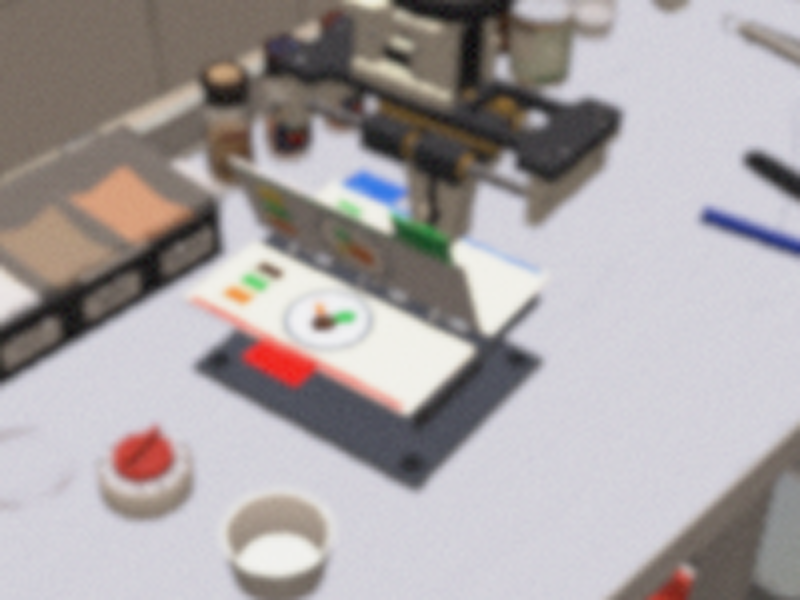

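The leaf is past upright at q≈1.91. Blue is still lying flat at crop (375,187). I'll lower it with the fingertips.

Emit:
arm_command(targets=[[[-0.03,-0.004,0],[-1,15,0],1],[[0,0,0],[-1,7,-3],1],[[0,0,0],[-1,7,-5],1],[[0,0,0],[-1,6,-5],1],[[0,0,0],[-1,6,-5],1],[[0,0,0],[-1,6,-6],1],[[0,0,0],[0,5,-6],1],[[0,0,0],[0,0,0],1]])

```text
t: 7.2
eef_pos: [0.4877, 0.0399, 0.3136]
ee_rot: [3.133, -0.001, -1.44]
force: [-0.1, 0.1, -0.7]
width: 0.0004
```

```bash
python3 look.py 6 scene;python3 run.py 150,0 155,0 160,0 165,0 170,0 174,0 177,0
```

```text
t 7.2 tcp [0.4877 0.0399 0.3136] tipS [ 64.2  66.3 135.6] zS [-0.001  0.008 -1.   ] yS [-0.002  1.     0.008] F [-0.08  0.12 -0.74] q [ 0.48  0.14 -0.51 -0.   -0.93 -0.35] w 0.0004
scene green 11 [ 83.  62. 142.] q 2.505
scene red 102 [97.1  2.1 77.7]
(np.float64(2.6179938779914944), np.float64(0.0)) rot [ 0.  0. -0.] shift [-1.  7. -8.]
(np.float64(2.705260340591211), np.float64(0.0)) rot [ 0.  0. -0.] shift [-1.  4. -7.]
(np.float64(2.792526803190927), np.float64(0.0)) rot [ 0.  0. -0.] shift [-0.  3. -8.]
(np.float64(2.8797932657906435), np.float64(0.0)) rot [ 0.  0. -0.] shift [-0.  3. -7.]
(np.float64(2.9670597283903604), np.float64(0.0)) rot [ 0.  0. -0.] shift [-1.  1. -8.]
(np.float64(3.036872898470133), np.float64(0.0)) rot [ 0.  0. -0.] shift [ 0.  1. -7.]
(np.float64(3.0892327760299634), np.float64(0.0)) rot [ 0.  0. -0.] shift [ 0.  1. -5.]
```

View pics/scene6.png

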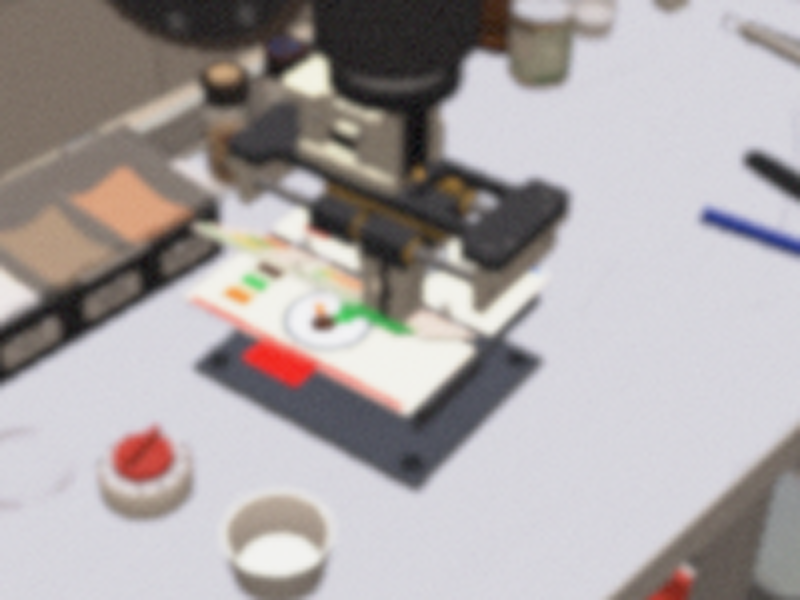

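The leaf is at q≈2.5 with nothing else disturbed.

Emit:
arm_command(targets=[[[0,0,0],[-1,5,-7],1],[[0,0,0],[-1,4,-7],1],[[0,0,0],[0,3,-8],1],[[0,0,0],[0,3,-7],1],[[0,0,0],[0,2,-7],1],[[0,0,0],[0,1,-6],1],[[0,0,0],[0,0,0],1]])

```text
t: 7.95
eef_pos: [0.4858, 0.0575, 0.2716]
ee_rot: [3.133, -0.001, -1.441]
force: [0.1, 0.0, -0.5]
width: 0.0004
```

```bash
python3 look.py 7 scene top
```

```text
t 7.95 tcp [0.4858 0.0575 0.2716] tipS [81.8 66.  93.6] zS [-0.001  0.008 -1.   ] yS [-0.002  1.     0.008] F [ 0.06  0.02 -0.47] q [ 0.52  0.19 -0.56 -0.   -0.82 -0.39] w 0.0004
scene green 64 [100.  66.  94.] q 3.005
scene red 103 [97.2  1.8 77.7]
top blue 92 [-92.7 -62.5  77.3]
```

View pics/scene7.png

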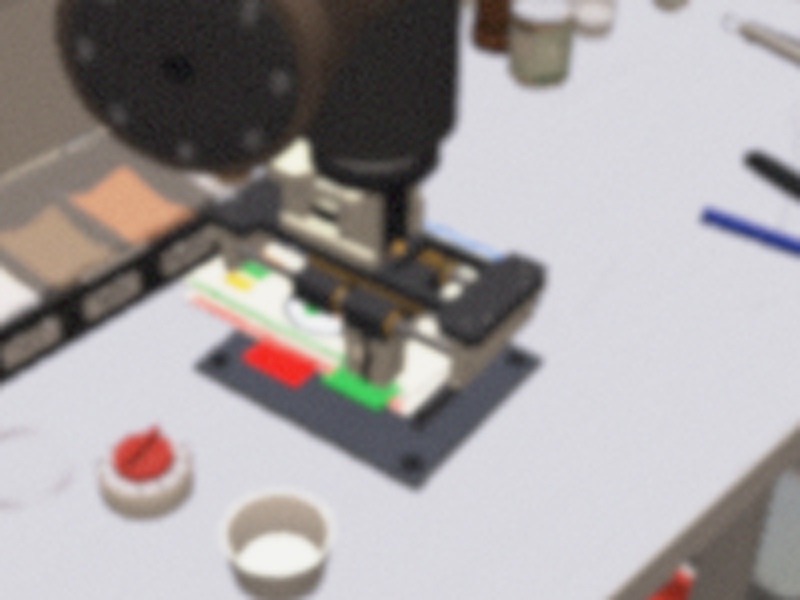

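Emit:
arm_command(targets=[[[0,0,0],[0,0,-3],1],[[0,0,0],[0,0,-3],1],[[0,0,0],[0,0,-3],1],[[0,0,0],[0,0,-1],1],[[0,0,0],[0,0,-1],1],[[0,0,0],[0,0,0],1]])

```text
t: 8.65
eef_pos: [0.486, 0.0574, 0.2615]
ee_rot: [3.135, -0.001, -1.441]
force: [-0.6, -0.2, -0.3]
width: 0.0007
```

```bash
python3 look.py 8 scene
```

```text
t 8.65 tcp [0.486  0.0574 0.2615] tipS [81.8 65.6 83.5] zS [-0.001  0.007 -1.   ] yS [-0.002  1.     0.007] F [-0.65 -0.17 -0.26] q [ 0.52  0.2  -0.57 -0.   -0.8  -0.39] w 0.0007
scene green 78 [100.  66.  83.] q 3.111
scene red 95 [98.   2.5 77.7]
```

Emit:
arm_command(targets=[[[0,0,0],[0,0,-1],1],[[0,0,0],[0,0,-1],1],[[0,0,0],[0,0,0],1]])

```text
t: 9.0
eef_pos: [0.4861, 0.0575, 0.2599]
ee_rot: [3.135, -0.001, -1.441]
force: [-1.3, -0.4, 3.0]
width: 0.0006
```

Emit:
arm_command(targets=[[[0,0,0],[0,0,-0.5],1],[[0,0,0],[0,0,0],1]])

```text
t: 9.2
eef_pos: [0.4861, 0.0575, 0.2597]
ee_rot: [3.135, -0.001, -1.441]
force: [-2.5, 0.6, 7.5]
width: 0.0005
```

The force rose to 7.5 N, so the leaf is on its stop. I'll retreat straight up.

Emit:
arm_command(targets=[[[0,0,0],[0,0,4],1],[[0,0,0],[0,0,15],1],[[0,0,0],[0,0,30],1],[[0,0,0],[0,0,40],1],[[0,0,0],[0,-30,30],1],[[0,0,0],[0,-40,10],1],[[0,0,0],[0,-40,0],1],[[0,0,0],[0,-40,0],1]])

```text
t: 10.0
eef_pos: [0.4857, -0.0938, 0.389]
ee_rot: [3.137, -0.0, -1.44]
force: [0.7, 0.8, -0.6]
width: 0.0004
```

Emit:
arm_command(targets=[[[0,0,0],[0,-40,0],1],[[0,0,0],[0,-40,0],1],[[0,0,0],[0,-40,0],1],[[0,0,0],[0,-20,0],1],[[0,0,0],[0,0,0],1]])

```text
t: 10.5
eef_pos: [0.4857, -0.2348, 0.3877]
ee_rot: [3.134, -0.001, -1.444]
force: [-0.8, -0.1, 0.1]
width: 0.0005
```

```bash
python3 look.py 9 scene top; python3 - <<'E'
from h import *
for n in ["top","scene"]:
    z=np.load(f"pics/{n}9.npz"); c={k:z[k] for k in("mtx","eye","orientation")}
    m=masks(z["p"])
    for k in("green","red","blue"):
        N,L,st,ce=cv2.connectedComponentsWithStats(m[k].astype(np.uint8))
        for i in range(1,N):
            if st[i,4]>=12:
                P,u,v=cloud(c,z["d"],L==i); M=np.median(P,0)
                if abs(M[1])<.36 and .3<M[0]<.75 and M[2]>0: print(n,k,ce[i].round(1),st[i,4],M.round(4))
    P,u,v=cloud(c,z["d"],np.ones(z["d"].shape,bool)); S=1e3*(P-O)@RS
    for lo in range(-90,100,20):
        k=(S[:,0]>lo)&(S[:,0]<lo+20)&(abs(S[:,1])<85)&(S[:,2]>50)&(S[:,2]<120)
        print(lo,np.median(S[k,2]).round(1),end=" ; ")
    print()
E
```

```text
t 10.5 tcp [ 0.4857 -0.2348  0.3877] tipS [-208.   103.3  209.7] zS [-0.001  0.008 -1.   ] yS [0.002 1.    0.008] F [-0.76 -0.12  0.11] q [-0.09  0.15 -0.31  0.   -1.12  0.21] w 0.0005
scene green 99 [98. 65. 82.] q 3.12
scene blue 41 [-94.5 -64.8  77.9]
scene red 92 [98.4  1.3 77.4]
top green 60 [96. 65. 80.] q -0.009
top blue 81 [-93.9 -64.6  77.2]
top red 62 [97.  -0.4 76.7]
top green [299.5 224.3] 60 [0.4845 0.0712 0.08  ]
top red [272.7 198.1] 74 [0.5819 0.1705 0.0354]
top red [296.7 206.4] 62 [0.5491 0.0797 0.0767]
top blue [346.6 181.2] 81 [ 0.6373 -0.1019  0.0772]
-90 76.8 ; -70 76.3 ; -50 77.4 ; -30 76.9 ; -10 73.1 ; 10 81.2 ; 30 80.8 ; 50 81.2 ; 70 79.9 ; 90 78.5 ; 
scene green [319.  219.8] 107 [0.4856 0.0726 0.0815]
scene red [299.1 210.6] 104 [0.55   0.0803 0.0771]
scene red [265.5 233.9] 98 [0.5767 0.1764 0.0366]
scene blue [323.7 166.5] 41 [ 0.6361 -0.101   0.0779]
scene blue [422.  178.9] 45 [ 0.4339 -0.3389  0.0085]
-90 77.8 ; -70 77.8 ; -50 78.1 ; -30 77.6 ; -10 75.3 ; 10 81.8 ; 30 82.1 ; 50 81.9 ; 70 81.4 ; 90 79.6 ;
```

View pics/scene9.png

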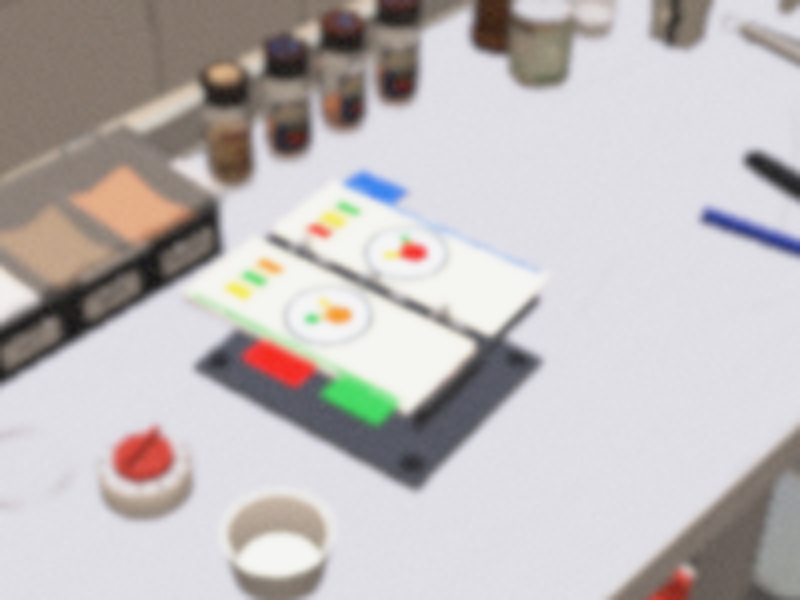

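View pics/top9.png

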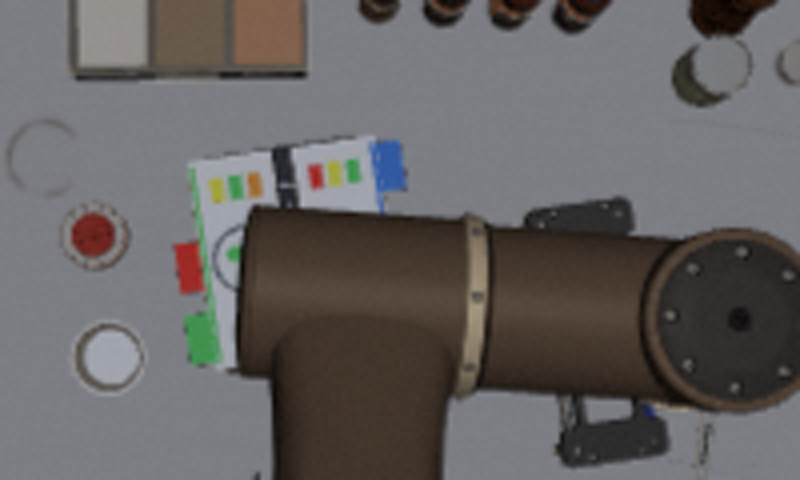

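The green leaf lies flat on the left, with its tab at scene crop (360,398) beside the red tab at (280,362). The blue leaf is flat on the right, the stand hasn't moved, and the arm is clear.

```bash
python3 -c "
from station import *
print(job_done())"
```

```text
the job is handed in; nothing more can be done
None
```

The green-tabbed leaf now lies flat on the left side, on top of the red-tabbed leaf, and the job is handed in. I pushed it over the spine from under its tab with shut fingers, without pinching, then pressed it down. When the leaf met its stop the wrist force read 7.5 N, and I lifted off. The whole job took about 10.5 s.

**Green leaf:** in the last pictures the top of its tab is about 80–82 mm above the worktop, where 81.5 mm is expected, so q is about 3.12–3.15. The leaf's surface is level at 81–82 mm.

**Other leaves:** the blue and red tabs are still at 77–78 mm, within about 3 mm of where they started. That difference is camera noise or a very small shift.

**Stand and bystanders:** the stand, timer and clip measure within about 2 mm of their start. The ramekin and peeler I checked only by eye in the pictures. The scissors were outside the last close-up pictures and away from the arm's path, so I did not re-check them.

No check failed. The arm hid part of the stand in the last top picture, so the scene camera is the main evidence for that part.

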